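# Fit the knob collar of a bench transformer

## Robot

A 6-joint arm with a two-finger parallel gripper is mounted at the origin on the work surface. World frame = base frame: x ahead of the robot, y to its left, z up, the work surface at z = 0. Lengths are in m, angles in rad, forces in N, time in s.
With the tool pointing down it reaches from about 0.375 to 0.975 m from the base axis. Payload 3.8 kg.
Tool frame: the origin (TCP) lies at the very end of the fingers, on their centre line; the grasp point (between the pads) lies 19 mm behind it (bot.grip_point_offset is the distance from the TCP to the grasp point, in m); z points along the fingers, x is the direction in which the jaws open and shut, and the axes are right-handed (so a half turn about z gives the same grasp; the last joint's range is limited). The gripper opens to 85 mm and grips with 20 to 120 N. Pads are 22 mm wide; open, the fingers measure 114 mm over their backs; the gripper's body (76 mm by 85 mm) begins 54 mm behind the grasp point. The pads swing forward as they close: fully open they stand 13 mm farther back than shut.
Start: joints at [-1.174, 0.264, 1.604, -0, 1.274, -0.037], TCP at [0.284, -0.612, 0.231] pointing down, gripper open.
Joint ranges: [-2.63, 2.63], [-0.94, 2.18], [0.31, 2.57], [-1.31, 4.45], [0, 2.66], [-2.55, 2.55]. Speed limits (rad/s): [2.57, 2.57, 3.14, 3.14, 3.14, 3.14].

## Interface

Orientations are given as a rotation vector (axis times angle).
In Python, from workcell import bot, read_camera gives the robot as it stands.
- The arm moves only by the tool arm_command, never from a script. Its argument "rows" is a list of rows, each an object with "delta_rot": the turn, a rotation vector about the tool's x, y, z in rad, a list of three; "xyz": the shift along the tool's x, y, z in m, a list of three; "gripper": the finger opening in m, from 0 to 0.0854. A call has 1 to 12 rows; each row shifts and turns the commanded pose from where the row before left it, along the tool's axes as they then stand; what a row does not reach is not made up. A row lasts 1/10 s, in which the tool goes at most 50 mm and 8.59 degrees, less where a joint would pass 70% of its speed; a pose out of reach is approached as far as the arm can. A call is refused whole if a number of a shift passes 0.05 or a number of a turn 0.15, either way. A call with a gripper value outside its range is refused whole. The fingers move at their own pace and stop on an object; "force" is the grip in N (left out, the last holds). Time passes only in rows, so rows that do not move let the fingers close. It gives the time, the measured TCP pose, the force and the opening at its end, in the units of the state.
- bot.read_state(): the state, without advancing time (a new reading comes with each control period).
- read_camera(name): name is "side" or "top" or "wrist"; returns a dict with "pixels" (400x640x3 uint8, red, green, blue), "range_z" (400x640 float32, m along the optical axis (not along the pixel's ray), 0 where there is no reading), "intrinsics" (3x3 intrinsics, pixels), "camera_from_world" (4x4, takes a point from world to camera coordinates). Camera axes: x right, y up, looking along -z (the intrinsics and any distortion apply to the point x, -y, -z); pixel columns grow to the right and rows downward; lengths in m; the calibration is good to about 2 mm. A picture is of the moment at which its call begins.
- bot.finish_job(): hands the job in, once; it reports no verdict.
The state is a dict: "time": time; "q": joint angles; "joint_vel": joint speeds; "joint_torque": joint torques, N m; "tool_pos": TCP position; "tcp_rot": TCP orientation; "wrist_force": force on the tool from outside, world axes, zero at the start; "torque": the same for the moment, N m; "width": opening from 0.0 (shut) to 1.0 (fully open).
Only numpy, scipy, OpenCV 4.12 (cv2) and the standard library are available. Lean on these libraries where they do the work, as an engineer would, in place of code of your own. Each camera call takes 0.05 s, during which the arm holds its last target.

## Task

Press the yellow lid of the bench transformer shut until it snaps past its catch, then take hold of the bare steel shaft and turn it until its flat (red stripe, and a red needle over the dial below it) faces the way the white arrow points. Slip the collar onto the shaft with its orange set screw on the flat, push it down against the spring washer as far as it goes, and finish while still gripping it and holding it down there, with the flat still facing along the arrow, so that a colleague can tighten the screw. Leave the other things on the bench where they are.

Things in the scene. Friction and masses are not known exactly. Their poses are not given: they have to be found in the camera images.
- transformer: Fixed dark grey box, 170 (x) x 260 (y) x 60 mm high; origin at the centre of its underside, which is 2 mm above the bench top. Its -x side (front) faces the robot, give or take 0.3 rad of yaw. The lid covers its +y half, the upright shaft stands on its -y half at (0, -70) mm. A white arrow on its top in front of the shaft points along its -x.
- lid (a joint): Yellow lid, hinged along the transformer's far (+x) edge: 0 = shut, 0.7 = fully open, in rad. It starts about 0.6 open, held there by an over-centre spring. The spring resists as the lid is pressed (about 10 N at the press point, hardest near 0.35) and snaps it shut by itself once it is below 0.17; let go above that, it springs back open.
- lid_press (a point): Point on the top face of the lid, midway across its width and 115 mm from the hinge line (the free edge is at 156 mm; the lid is 122 mm wide and 6 mm thick). Axes as the lid: x away from the free edge towards the hinge, z out of the top face. When the lid is shut this point lies at transformer (-37, 65, 66.5) mm.
- lid_hinge (a point): Point on the lid's hinge line, midway across its width, at transformer (78, 65, 60.5) mm; the hinge line runs along the transformer's y.
- shaft (a joint): Angle of the shaft, rad, growing anticlockwise seen from above: 0 = its flat faces along the white arrow (transformer's -x). It starts 0.5 to 1.35 and turns between -1.6 and 1.6 against slight friction (0.05 N m), staying where it is left.
- shaft_top (a point): Centre of the top of the upright steel shaft, 52 mm above the transformer's top face; axes turn with the shaft, z up. Round 14 mm diameter with a flat on its -x side, 4 mm from the axis (11 mm across the flat, 14 mm elsewhere), marked with a red stripe; a flat red needle at its foot (seen only, 36 mm long, 3 mm above the top face) points the same way over the white dial. The flat runs from 10 mm above the transformer's top face upwards; the top 6 mm taper to 7 mm diameter.
- washer (a joint): Travel of the brass spring washer round the shaft's foot, m: 0 = up, 0.006 = pressed fully down onto its stop. The spring pushes up with about 3 N at the top and 7 N at the bottom.
- washer_top (a point): Centre of the washer's upper face (30 mm outside, 18 mm inside diameter), on the shaft's axis, 11 mm above the transformer's top face when up and 5 mm when pressed. z up.
- collar: Loose aluminium shaft collar standing upright on the bench mat, 36 mm diameter, 26 mm high, about 90 g; origin at the centre of its underside, z up along the bore (17 mm diameter, through). A set screw comes in radially along its -x, 13 mm up: inside, its tip (4 mm wide, 6 mm high) reaches to 5.5 mm from the axis, so the collar passes down the shaft only with the screw over the flat (within about 0.4 rad).
- screw (a point): Centre of the orange thumb head (16 mm diameter) of the collar's set screw: 29 mm out from the collar's axis along its -x and 13 mm above its underside; the head ends 33 mm from the axis.
- connector: Bystander: metal plug connector, lying, 60 x 19 mm, 19 mm high; origin under its middle.
- tin: Bystander: round blue tin, 42 mm diameter, 30 mm high; origin at the centre of its underside.
- driver: Bystander: screwdriver with a green handle, 170 mm long, lying; origin about its middle.
- spool: Bystander: metal reel standing upright, 54 mm diameter, 35 mm high; origin at the centre of its underside.
- board: Bystander: green circuit board lying flat, 100 x 160 mm; origin at the centre of its underside.
- jar: Bystander: amber jar, 44 mm diameter, 60 mm high; origin at the centre of its underside.

How it is judged:
On the way, in this order (a step that is already met when the one before it is completed fails the run):
1. the lid is shut past its catch (value of joint lid below 0.04 rad), for 0.2 s.
2. the bare shaft is turned so that its flat faces along the arrow (within 0.22 rad), the collar not yet on it (value of joint shaft between -0.22 and 0.22 rad and horizontal distance between collar and shaft_top above 0.05 m), for 0.2 s.
At the end, for the whole second after the job is handed in: Lid below 0.04 rad; flat within 0.22 rad of the arrow; collar upright on the shaft (4 mm, 0.12 rad), screw within 0.4 rad of the flat, resting on the washer (2 mm) and holding it down over 3.5 of its 6 mm; fingers grip it with over 2 N; it is still (value of joint lid below 0.04 rad and value of joint shaft between -0.22 and 0.22 rad and horizontal distance between collar and shaft_top below 0.004 m and angle between collar's own z axis and vertical below 0.12 rad and x of screw in the frame of shaft_top below -0.02 m and angle between the x axis of collar and the x axis of shaft_top, either way round below 0.4 rad and z of collar in the frame of washer_top below 0.002 m and value of joint washer above 0.0035 m and contact force between the fingers and collar above 2 N and linear speed of collar below 0.02 m/s); the arm keeps its last pose, push and grip.
It fails at once if another thing on the bench (connector, blue tin, screwdriver, spool, circuit board, jar) is moved more than 30 mm (distance of any of connector, tin, driver, spool, board, jar from where it was at the start of the episode above 0.03 m).
It also fails if it takes over 64 s, if anything falls off the work surface, if the arm or the gripper's body presses on something with over 40 N, if the wrist force passes 120 N, or if a joint passes its speed limit or range.

## Working session

There is one attempt and no reset: what is moved stays moved. The work goes in short steps, Python scripts to look and compute and a tool call to move; the robot and the scene stay as the last step left them, time stands still between calls to the robot, and variables do not carry over. Pictures are saved under pics/ and viewed, and the job is handed in when it is done.

Besides the shell and the picture viewer there is one more tool, called after "Emit:" in YAML: its name, and indented under it one key for each argument. arm_command: Moves the arm, as the interface text tells. Its arguments: {"type":"object","properties":{"rows":{"type":"array","items":{"type":"object","properties":{"delta_rot":{"type":"array","items":{"type":"number"}},"xyz":{"type":"array","items":{"type":"number"}},"gripper":{"type":"number"}}}},"force":{"type":"number"}},"required":["rows"]}

```bash
ls; mkdir -p pics; cat > h.py <<'E'
import numpy as np, cv2
from workcell import bot, read_camera
from scipy.spatial.transform import Rotation as R
def snap(name,fn,crop=None,scale=1):
    c=read_camera(name); im=c["pixels"][:,:,::-1].copy()
    if crop: x0,y0,x1,y1=crop; im=im[y0:y1,x0:x1]
    if scale!=1: im=cv2.resize(im,None,fx=scale,fy=scale,interpolation=cv2.INTER_CUBIC)
    cv2.imwrite("pics/"+fn,im); np.savez("pics/"+name+"_last.npz",**{k:c[k] for k in c}); return c
def pts(c):
    K=np.array(c["intrinsics"]);T=np.array(c["camera_from_world"]);z=c["range_z"]
    v,u=np.mgrid[0:z.shape[0],0:z.shape[1]]
    P=np.stack([(u-K[0,2])/K[0,0]*z,-(v-K[1,2])/K[1,1]*z,-z],-1)
    return (P-T[:3,3])@T[:3,:3]
def ray(c,u,v,h):
    K=np.array(c["intrinsics"]);T=np.array(c["camera_from_world"])
    d=np.array([(u-K[0,2])/K[0,0],-(v-K[1,2])/K[1,1],-1])@T[:3,:3]
    o=-T[:3,3]@T[:3,:3]
    return o+d*(h-o[2])/d[2]
def proj(c,p):
    K=np.array(c["intrinsics"]);T=np.array(c["camera_from_world"])
    q=T[:3,:3]@np.asarray(p)+T[:3,3]; return K[0,0]*q[0]/-q[2]+K[0,2],K[1,1]*-q[1]/-q[2]+K[1,2]
E
python3 - <<'E'
from h import *
for n in ["top","side","wrist"]:
    c=snap(n,n+"0.png"); print(n,c["intrinsics"],c["camera_from_world"],c.keys())
print(bot.read_state())
E
```

```text
pics
top [[464.96721961   0.         316.47151212]
 [  0.         464.96721961 193.73378582]
 [  0.           0.           1.        ]] [[-0.01152745 -0.9998286  -0.01448752 -0.00445846]
 [ 0.98877814 -0.0135558   0.14877513 -0.57510487]
 [-0.14894602 -0.01260994  0.98876492 -1.52621914]
 [ 0.          0.          0.          1.        ]] dict_keys(['pixels', 'range_z', 'intrinsics', 'camera_from_world'])
side [[507.39679279   0.         308.94217341]
 [  0.         507.39679279 199.49762302]
 [  0.           0.           1.        ]] [[ 0.99396245 -0.10908664 -0.01177951 -0.55929941]
 [ 0.08759724  0.72430957  0.68388769 -0.10808274]
 [-0.066071   -0.68079053  0.7294922  -1.32397543]
 [ 0.          0.          0.          1.        ]] dict_keys(['pixels', 'range_z', 'intrinsics', 'camera_from_world'])
wrist [[292.38329021   0.         314.16113581]
 [  0.         292.38329021 204.72058128]
 [  0.           0.           1.        ]] [[ 0.42080229 -0.90714861 -0.00261324 -0.67341709]
 [ 0.86158527  0.40056487 -0.31179897  0.04230005]
 [ 0.28389478  0.1289542   0.9501445  -0.38099917]
 [ 0.          0.          0.          1.        ]] dict_keys(['pixels', 'range_z', 'intrinsics', 'camera_from_world'])
{'time': 0.15, 'q': array([-1.17389499e+00,  2.64622747e-01,  1.60505554e+00, -2.55931446e-05,
        1.27371527e+00, -3.69274945e-02]), 'joint_vel': array([-0.00067546, -0.00366794, -0.00411869, -0.00190834,  0.00143601,
       -0.00210664]), 'joint_torque': array([ 1.16966294e-03, -5.15905488e+01, -3.67958987e+01, -1.97078185e-05,
        7.98705179e-03,  1.94369466e-05]), 'tool_pos': array([ 0.28348836, -0.61195654,  0.23022187]), 'tcp_rot': array([-2.64663625e+00,  1.69074044e+00,  2.34719326e-03]), 'wrist_force': array([-0.35280851,  0.08246556, -0.75151814]), 'torque': array([ 0.01077485, -0.00220702, -0.01387848]), 'width': 0.9995593046740228}
```

View pics/top0.png

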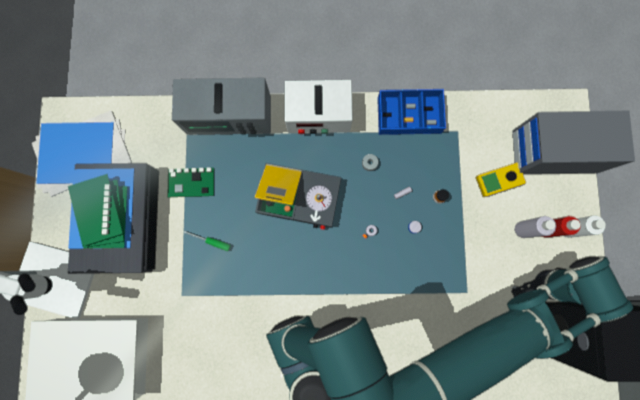

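View pics/side0.png

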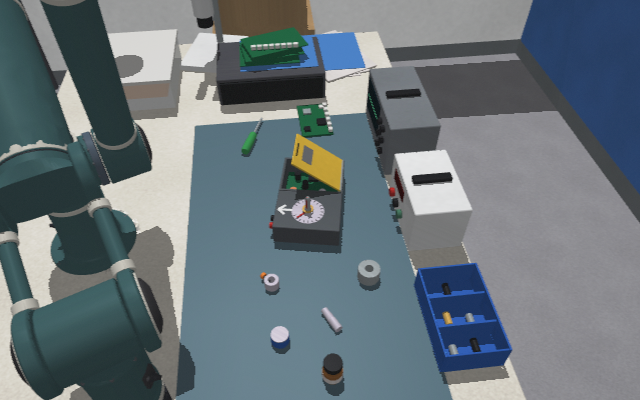

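View pics/wrist0.png

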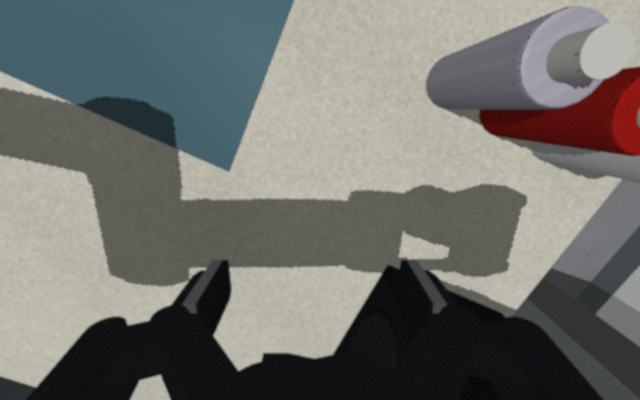

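The top view shows the transformer at about (300,196), collar at (371,230) with its orange screw at (365,236), tin at (415,227) and connector at (402,192). The side view shows the same things. Next I'll measure them.

```bash
python3 - <<'E'
from h import *
c=dict(np.load("pics/top_last.npz")); s=dict(np.load("pics/side_last.npz"))
cv2.imwrite("pics/topz.png",cv2.resize(c["pixels"][150:260,235:455,::-1],None,fx=3.6,fy=3.6,interpolation=cv2.INTER_CUBIC))
cv2.imwrite("pics/sidez.png",cv2.resize(s["pixels"][125:300,235:400,::-1],None,fx=3.4,fy=3.4,interpolation=cv2.INTER_CUBIC))
for n,c in (("top",c),("side",s)):
    hsv=cv2.cvtColor(c["pixels"],cv2.COLOR_RGB2HSV); P=pts(c)
    for nm,lo,hi in (("orange",(5,150,120),(15,255,255)),("yellow",(20,120,100),(32,255,255)),("red",(0,150,80),(4,255,255))):
        m=cv2.inRange(hsv,lo,hi); k,l,st,ce=cv2.connectedComponentsWithStats(m)
        for i in range(1,k):
            if st[i,4]>=4 and 230<ce[i,0]<460 and 100<ce[i,1]<320:
                q=P[l==i]; print(n,nm,st[i],ce[i].round(1),np.median(q,0).round(4))
    if n=="top":
        for (u,v) in [(371,230),(345,200),(300,220),(318,196),(415,227),(402,192),(371,161),(442,195)]: print(u,v,P[v,u].round(4))
E
```

```text
top orange [285 206   5   5  20] [287.  208.1] [0.5282 0.0884 0.0382]
top orange [363 234   4   4  10] [364.8 235.6] [ 0.4337 -0.1732  0.0203]
top yellow [404 118   9   4  27] [407.8 119.2] [ 0.8381 -0.3345  0.0189]
top yellow [ 255  165   47   40 1207] [278.4 184. ] [0.6008 0.1091 0.1127]
top yellow [315 197   8   5  17] [318.4 199.2] [ 0.5521 -0.0169  0.0719]
top red [298 129   6   5  21] [300.5 130.9] [0.7915 0.0417 0.0535]
top red [320 225   5   4  12] [322.2 226.6] [ 0.4645 -0.0289  0.0382]
371 230 [ 0.453  -0.1958  0.0052]
345 200 [ 0.5577 -0.1094  0.0039]
300 220 [0.4853 0.0437 0.0591]
318 196 [ 0.5563 -0.0175  0.1177]
415 227 [ 0.459  -0.3396  0.0368]
402 192 [ 0.5806 -0.3039  0.0192]
371 161 [ 0.6943 -0.2032  0.0016]
442 195 [ 0.5616 -0.4275  0.0658]
side orange [261 273   5   6  18] [262.6 274.8] [ 0.4308 -0.173   0.0206]
side yellow [ 291  134   51   57 1414] [317.7 162.6] [0.6025 0.104  0.1099]
side yellow [303 209  10   4  16] [307.3 210.8] [ 0.5567 -0.027   0.0727]
side yellow [443 312   9  12  64] [446.9 317.7] [ 0.8374 -0.3353  0.0193]
side red [390 188   5   8  35] [391.7 191.5] [0.7902 0.0322 0.0531]
side red [300 213   4   3   4] [301.5 214. ] [ 0.5412 -0.029   0.0654]
side red [270 222   2   6  11] [270.5 224.7] [ 0.4609 -0.0298  0.038 ]
```

View pics/topz.png

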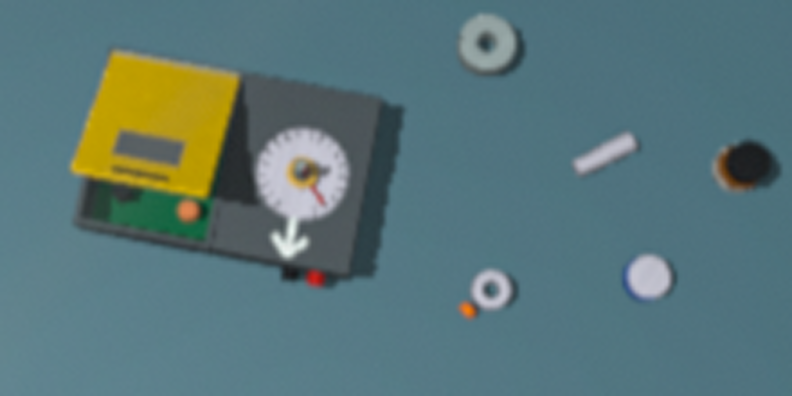

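View pics/sidez.png

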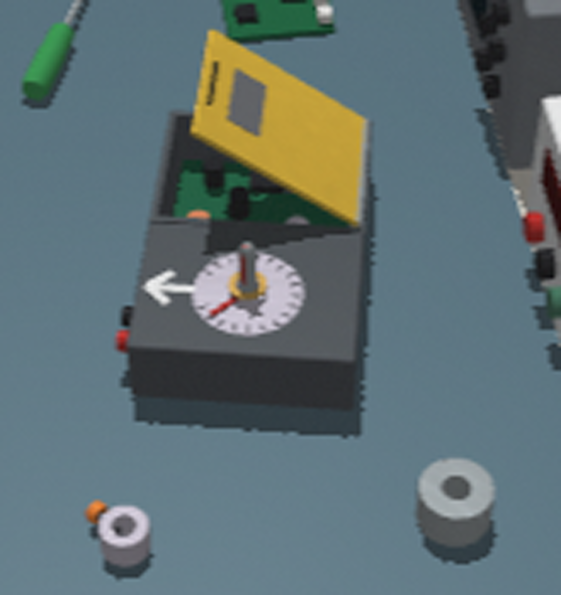

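```bash
python3 - <<'E'
from h import *
c=dict(np.load("pics/top_last.npz")); s=dict(np.load("pics/side_last.npz"))
for n,c in (("top",c),("side",s)):
    P=pts(c).reshape(-1,3)
    m=(P[:,2]>.05)&(P[:,2]<.075)&(abs(P[:,0]-.56)<.15)&(abs(P[:,1]-.05)<.19)
    q=P[m]; r=cv2.minAreaRect((q[:,:2]*1000).astype(np.float32)); print(n,r,np.median(q[:,2]), cv2.boxPoints(r).round(1).tolist())
    # dial & arrow: white pixels on plane .0625
    hsv=cv2.cvtColor(c["pixels"],cv2.COLOR_RGB2HSV)
    w=cv2.inRange(hsv,(0,0,140),(180,60,255))
    Pm=pts(c); reg=(abs(Pm[...,0]-.55)<.12)&(abs(Pm[...,1])<.15)&(Pm[...,2]>.05)&(Pm[...,2]<.08)
    w[~reg]=0
    k,l,st,ce=cv2.connectedComponentsWithStats(w)
    for i in range(1,k):
        if st[i,4]>15:
            v,u=np.nonzero(l==i); g=np.array([ray(c,a,b,.0625)[:2] for a,b in zip(u,v)])*1000
            mm=g.mean(0); U,S,V=np.linalg.svd(g-mm); (cc,rr)=cv2.minEnclosingCircle(g.astype(np.float32))
            print(' white',st[i],mm.round(1),S.round(0),V[0].round(3),'circ',np.round(cc,1),round(rr,1))
    # red needle
    rd=((c["pixels"][...,0].astype(int)-c["pixels"][...,1:].max(-1))>45)&(abs(Pm[...,0]-.56)<.06)&(abs(Pm[...,1]+.02)<.06)
    v,u=np.nonzero(rd)
    for a,b in zip(u,v): print(' red',a,b,c["pixels"][b,a],(ray(c,a,b,.0655)[:2]*1000).round(1),Pm[b,a,2].round(3))
E
```

```text
top ((572.433349609375, 50.10655212402344), (260.38226318359375, 172.3473358154297), 78.3031005859375) 0.06260680410902042 [[461.70001220703125, -59.900001525878906], [630.4000244140625, -94.9000015258789], [683.2000122070312, 160.10000610351562], [514.4000244140625, 195.10000610351562]]
 white [306 186  26  36 495] [549.9 -16.4] [667. 471.] [-0.981  0.194] circ [539.5 -18.4] 60.5
 red 321 201 [176 129  76] [547.  -26.7] 0.062
 red 321 202 [180 132 129] [543.7 -26.7] 0.063
 red 322 202 [170 110 113] [543.6 -30. ] 0.07
 red 323 204 [172 110 115] [536.9 -33.2] 0.065
 red 323 205 [184 128 134] [533.6 -33.2] 0.063
 red 324 205 [174 114 120] [533.5 -36.5] 0.065
side ((570.1459350585938, 50.09001159667969), (268.2221984863281, 170.28982543945312), 78.36018371582031) 0.06234559592206107 [[459.70001220703125, -64.0999984741211], [626.5, -98.4000015258789], [680.5999755859375, 164.3000030517578], [513.7999877929688, 198.60000610351562]]
 white [277 199  48  25 534] [549.8 -17.7] [722. 469.] [-0.967  0.255] circ [539.8 -14.1] 60.8
 red 306 204 [90 37 35] [556.2   4. ] 0.093
 red 306 205 [90 37 35] [5.559e+02 5.000e-01] 0.088
 red 306 206 [90 38 35] [555.5  -3. ] 0.087
 red 302 213 [183  92  95] [542.8 -25.8] 0.066
 red 303 213 [140  42  39] [545.4 -26.1] 0.062
 red 300 214 [182  91  93] [537.4 -28.6] 0.067
 red 301 214 [177  52  48] [540.  -28.9] 0.062
 red 302 214 [158  65  66] [542.5 -29.2] 0.069
 red 299 215 [183  90  93] [534.6 -31.7] 0.066
 red 300 215 [157  46  44] [537.1 -32. ] 0.069
 red 301 215 [117  57  58] [539.6 -32.3] 0.063
 red 297 216 [182  91  93] [529.2 -34.4] 0.07
 red 298 216 [166  47  44] [531.7 -34.7] 0.063
 red 299 216 [148  64  65] [534.2 -35.1] 0.069
 red 297 217 [134  69  70] [528.9 -37.8] 0.065
```

```bash
cat >> h.py <<'E'
def goal(xyz,jaw=None):
    s=bot.read_state(); Rm=R.from_rotvec(s["tcp_rot"]).as_matrix(); d=Rm.T@(np.array(xyz)-s["tool_pos"])
    ja=np.degrees(np.arctan2(Rm[1,0],Rm[0,0])); print("t",s["time"],"pos",s["tool_pos"].round(4),"jaw",ja.round(2),"toolz",Rm[:,2].round(4),"F",np.round(s["wrist_force"],1),"w",s["width"],"q6",s["q"][5].round(2))
    print("tool delta",d.round(4),"norm",np.linalg.norm(d).round(3))
    if jaw is not None:
        e=(jaw-ja+90)%180-90; print("tool-z turn rad",round(-np.radians(e),3))
E
python3 - <<'E'
from h import *
c=dict(np.load("pics/top_last.npz")); s=dict(np.load("pics/side_last.npz"))
th=-.205; X=np.array([np.cos(th),np.sin(th)]);Y=np.array([-X[1],X[0]])
for n,c in (("top",c),("side",s)):
    hsv=cv2.cvtColor(c["pixels"],cv2.COLOR_RGB2HSV); P=pts(c)
    m=cv2.inRange(hsv,(20,120,100),(32,255,255))>0; m&=(P[...,2]>.065)&(abs(P[...,0]-.6)<.1)&(P[...,1]>.03)&(P[...,1]<.2)
    q=P[m]; mm=q.mean(0); nn=np.linalg.svd(q-mm)[2][2]; nn*=np.sign(nn[2]); print(n,'lid tilt',np.arccos(nn[2]),nn.round(3))
    t=(q[:,:2]-[.5715,.05]); print(' tf x range',np.percentile(t@X,[1,99]).round(3),'y',np.percentile(t@Y,[1,99]).round(3),q[:,2].max())
    # collar
    m=(abs(P[...,0]-.447)<.04)&(abs(P[...,1]+.19)<.04)&(P[...,2]>.012)
    orange=cv2.inRange(hsv,(3,100,90),(18,255,255))>0
    v,u=np.nonzero(m&~orange); g=np.array([ray(c,a,b,.028)[:2] for a,b in zip(u,v)])*1000
    hi=m&~orange&(P[...,2]>.024)
    print(' collar zs',np.percentile(P[hi][:,2],[10,50,90]).round(4),'3d',(np.median(P[hi],0)*1000).round(1),'mean',(P[hi].mean(0)*1000).round(1),hi.sum())
    v,u=np.nonzero(hi); (cc,rr)=cv2.minEnclosingCircle(np.array([ray(c,a,b,.028)[:2] for a,b in zip(u,v)],np.float32)*1000); print(' circ',cc,rr)
    v,u=np.nonzero(m&orange); print(' orange n',len(u),(ray(c,u.mean(),v.mean(),.019)*1000).round(1))
goal((.571,.116,.16),33)
E
```

```text
top lid tilt 0.6105315909075265 [ 0.561 -0.118  0.819]
 tf x range [-0.047  0.076] y [0.005 0.124] 0.16420581648999635
 collar zs [0.0257 0.0293 0.0332] 3d [ 454.3 -193.2   29.3] mean [ 452.4 -193.6   29.5] 65
 circ (452.4172668457031, -193.55911254882812) 17.75355339050293
 orange n 14 [ 433.8 -171.9   19. ]
side lid tilt 0.6117904977608748 [ 0.562 -0.117  0.819]
 tf x range [-0.047  0.076] y [0.004 0.125] 0.1581403056499007
 collar zs [0.0253 0.0281 0.0309] 3d [ 450.6 -194.3   28.1] mean [ 450.3 -193.9   28.2] 122
 circ (444.25347900390625, -190.96621704101562) 24.5352725982666
 orange n 23 [ 431.7 -172.    19. ]
t 0.15 pos [ 0.2835 -0.612   0.2302] jaw -65.14 toolz [-7.0e-04  1.7e-03 -1.0e+00] F [-0.4  0.1 -0.8] w 0.9995593046740228 q6 -0.04
tool delta [-0.5395 -0.5669  0.0712] norm 0.786
tool-z turn rad 1.429
```

Emit:
arm_command:
  rows:
    - {"xyz": [-0.027, -0.0283, 0.0025], "gripper": 0.0}
    - {"xyz": [-0.027, -0.0283, 0.0025], "gripper": 0.0}
    - {"xyz": [-0.027, -0.0283, 0.0025], "gripper": 0.0}
    - {"xyz": [-0.027, -0.0283, 0.0025], "gripper": 0.0}
    - {"xyz": [-0.027, -0.0283, 0.0025], "gripper": 0.0}
    - {"xyz": [-0.027, -0.0283, 0.0025], "gripper": 0.0}
    - {"xyz": [-0.027, -0.0283, 0.0025], "gripper": 0.0}
    - {"xyz": [-0.027, -0.0283, 0.0025], "gripper": 0.0}
    - {"xyz": [-0.027, -0.0283, 0.0025], "gripper": 0.0}
    - {"xyz": [-0.027, -0.0283, 0.0025], "gripper": 0.0}
  force: 60

```text
invalid input
```

Emit:
arm_command:
  rows:
    - {"xyz": [-0.027, -0.0283, 0.0025], "gripper": 0.0}
    - {"xyz": [-0.027, -0.0283, 0.0025], "gripper": 0.0}
    - {"xyz": [-0.027, -0.0283, 0.0025], "gripper": 0.0}
    - {"xyz": [-0.027, -0.0283, 0.0025], "gripper": 0.0}
    - {"xyz": [-0.027, -0.0283, 0.0025], "gripper": 0.0}
    - {"xyz": [-0.027, -0.0283, 0.0025], "gripper": 0.0}
    - {"xyz": [-0.027, -0.0283, 0.0025], "gripper": 0.0}
    - {"xyz": [-0.027, -0.0283, 0.0025], "gripper": 0.0}
    - {"xyz": [-0.027, -0.0283, 0.0025], "gripper": 0.0}
    - {"xyz": [-0.027, -0.0283, 0.0025], "gripper": 0.0}
    - {"xyz": [0, 0, 0], "gripper": 0.0}

```text
invalid input
```

```bash
python3 - <<'E'
from h import *
goal((.571,.1165,.145)); goal((.549,.121,.07))
E
```

```text
t 0.15 pos [ 0.2835 -0.612   0.2302] jaw -65.14 toolz [-7.0e-04  1.7e-03 -1.0e+00] F [-0.4  0.1 -0.8] w 0.9995593046740228 q6 -0.04
tool delta [-0.54   -0.5671  0.0862] norm 0.788
t 0.15 pos [ 0.2835 -0.612   0.2302] jaw -65.14 toolz [-7.0e-04  1.7e-03 -1.0e+00] F [-0.4  0.1 -0.8] w 0.9995593046740228 q6 -0.04
tool delta [-0.5532 -0.549   0.1612] norm 0.796
```

Emit:
arm_command:
  rows:
    - {"delta_rot": [0, 0, 0], "xyz": [-0.027, -0.0283, 0.0025], "gripper": 0.0}
    - {"delta_rot": [0, 0, 0], "xyz": [-0.027, -0.0283, 0.0025], "gripper": 0.0}
    - {"delta_rot": [0, 0, 0], "xyz": [-0.027, -0.0283, 0.0025], "gripper": 0.0}
    - {"delta_rot": [0, 0, 0], "xyz": [-0.027, -0.0283, 0.0025], "gripper": 0.0}
    - {"delta_rot": [0, 0, 0], "xyz": [-0.027, -0.0283, 0.0025], "gripper": 0.0}
    - {"delta_rot": [0, 0, 0], "xyz": [-0.027, -0.0283, 0.0025], "gripper": 0.0}
    - {"delta_rot": [0, 0, 0], "xyz": [-0.027, -0.0283, 0.0025], "gripper": 0.0}
    - {"delta_rot": [0, 0, 0], "xyz": [-0.027, -0.0283, 0.0025], "gripper": 0.0}
    - {"delta_rot": [0, 0, 0], "xyz": [-0.027, -0.0283, 0.0025], "gripper": 0.0}
    - {"delta_rot": [0, 0, 0], "xyz": [-0.027, -0.0283, 0.0025], "gripper": 0.0}
  force: 60

```text
time: 1.15
tool_pos: [0.4271, -0.2469, 0.206]
tcp_rot: [-2.647, 1.692, 0.0]
wrist_force: [1.4, 0.0, 0.1]
width: -0.007
```

Emit:
arm_command:
  rows:
    - {"delta_rot": [0, 0, 0], "xyz": [-0.027, -0.0283, 0.0025], "gripper": 0.0}
    - {"delta_rot": [0, 0, 0], "xyz": [-0.027, -0.0283, 0.0025], "gripper": 0.0}
    - {"delta_rot": [0, 0, 0], "xyz": [-0.027, -0.0283, 0.0025], "gripper": 0.0}
    - {"delta_rot": [0, 0, 0], "xyz": [-0.027, -0.0283, 0.0025], "gripper": 0.0}
    - {"delta_rot": [0, 0, 0], "xyz": [-0.027, -0.0283, 0.0025], "gripper": 0.0}
    - {"delta_rot": [0, 0, 0], "xyz": [-0.027, -0.0283, 0.0025], "gripper": 0.0}
    - {"delta_rot": [0, 0, 0], "xyz": [-0.027, -0.0283, 0.0025], "gripper": 0.0}
    - {"delta_rot": [0, 0, 0], "xyz": [-0.027, -0.0283, 0.0025], "gripper": 0.0}
    - {"delta_rot": [0, 0, 0], "xyz": [-0.027, -0.0283, 0.0025], "gripper": 0.0}
    - {"delta_rot": [0, 0, 0], "xyz": [-0.027, -0.0283, 0.0025], "gripper": 0.0}
    - {"delta_rot": [0, 0, 0], "xyz": [0, 0, 0.01], "gripper": 0.0}

```text
time: 2.25
tool_pos: [0.5725, 0.1196, 0.1721]
tcp_rot: [-2.648, 1.684, -0.003]
wrist_force: [0.1, -1.0, 0.7]
width: 0.003
```

```bash
python3 - <<'E'
from h import *
goal((.571,.1165,.145)); goal((.549,.121,.07))
E
```

```text
t 2.25 pos [0.5725 0.1196 0.1721] jaw -64.92 toolz [ 0.0034  0.0021 -1.    ] F [ 0.1 -1.   0.7] w 0.003214287401519955 q6 1.29
tool delta [0.0022 0.0028 0.0271] norm 0.027
t 2.25 pos [0.5725 0.1196 0.1721] jaw -64.92 toolz [ 0.0034  0.0021 -1.    ] F [ 0.1 -1.   0.7] w 0.003214287401519955 q6 1.29
tool delta [-0.0112  0.0211  0.1021] norm 0.105
```

Emit:
arm_command:
  rows:
    - {"delta_rot": [0, 0, 0], "xyz": [0, 0, 0.02], "gripper": 0}
    - {"delta_rot": [0, 0, 0], "xyz": [0, 0.001, 0.015], "gripper": 0}
    - {"delta_rot": [0, 0, 0], "xyz": [-0.001, 0.002, 0.01], "gripper": 0}
    - {"delta_rot": [0, 0, 0], "xyz": [-0.001, 0.002, 0.01], "gripper": 0}
    - {"delta_rot": [0, 0, 0], "xyz": [-0.001, 0.002, 0.01], "gripper": 0}
    - {"delta_rot": [0, 0, 0], "xyz": [-0.001, 0.002, 0.01], "gripper": 0}
    - {"delta_rot": [0, 0, 0], "xyz": [-0.001, 0.002, 0.01], "gripper": 0}
    - {"delta_rot": [0, 0, 0], "xyz": [-0.001, 0.002, 0.01], "gripper": 0}
    - {"delta_rot": [0, 0, 0], "xyz": [0, 0, 0.005], "gripper": 0}
    - {"delta_rot": [0, 0, 0], "xyz": [0, 0, 0], "gripper": 0}
    - {"delta_rot": [0, 0, 0], "xyz": [0, 0, 0], "gripper": 0}

```text
time: 3.35
tool_pos: [0.5559, 0.1151, 0.071]
tcp_rot: [2.647, -1.691, -0.001]
wrist_force: [0.2, 0.2, 0.5]
width: -0.0
```

```bash
python3 - <<'E'
from h import *
goal((.549,.121,.07))
c=snap("side","side1.png",(200,80,420,300),2.6)
E
```

```text
t 3.35 pos [0.5559 0.1151 0.071 ] jaw -65.16 toolz [-6.e-04 -2.e-04 -1.e+00] F [0.2 0.2 0.5] w -1.9383251046278032e-05 q6 1.3
tool delta [-0.0082  0.0037  0.001 ] norm 0.009
```

View pics/side1.png

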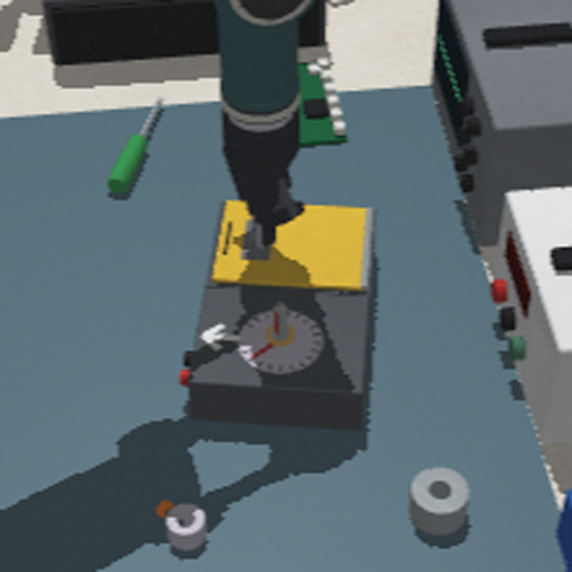

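Emit:
arm_command:
  rows:
    - {"delta_rot": [0, 0, 0], "xyz": [0, 0, -0.04], "gripper": 0}
    - {"delta_rot": [0, 0, 0], "xyz": [0, 0, -0.04], "gripper": 0}
    - {"delta_rot": [0, 0, 0], "xyz": [0, 0, -0.03], "gripper": 0}
    - {"delta_rot": [0, 0, 0], "xyz": [0.0304, 0.0138, 0], "gripper": 0}
    - {"delta_rot": [0, 0, 0], "xyz": [0.0304, 0.0138, 0], "gripper": 0.03}
    - {"delta_rot": [0, 0, 0], "xyz": [0.0304, 0.0138, 0], "gripper": 0.05}
    - {"delta_rot": [0, 0, 0], "xyz": [0.0304, 0.0138, 0], "gripper": 0.05}

```text
time: 4.1
tool_pos: [0.5574, -0.0193, 0.1822]
tcp_rot: [-2.647, 1.69, -0.002]
wrist_force: [0.6, 0.0, 0.8]
width: 0.506
```

Emit:
arm_command:
  rows:
    - {"delta_rot": [0, 0, -0.1425], "xyz": [0, 0, 0], "gripper": 0.05}
    - {"delta_rot": [0, 0, -0.1425], "xyz": [0, 0, 0], "gripper": 0.05}
    - {"delta_rot": [0, 0, -0.1425], "xyz": [0, 0, 0], "gripper": 0.05}
    - {"delta_rot": [0, 0, -0.1425], "xyz": [0, 0, 0], "gripper": 0.05}
    - {"delta_rot": [0, 0, -0.1425], "xyz": [0, 0, 0], "gripper": 0.05}
    - {"delta_rot": [0, 0, -0.1425], "xyz": [0, 0, 0], "gripper": 0.05}
    - {"delta_rot": [0, 0, -0.1425], "xyz": [0, 0, 0], "gripper": 0.05}
    - {"delta_rot": [0, 0, -0.1425], "xyz": [0, 0, 0], "gripper": 0.05}
    - {"delta_rot": [0, 0, -0.1425], "xyz": [0, 0, 0], "gripper": 0.05}
    - {"delta_rot": [0, 0, -0.1425], "xyz": [0, 0, 0], "gripper": 0.05}
    - {"delta_rot": [0, 0, -0.1425], "xyz": [0, 0, 0], "gripper": 0.05}
    - {"delta_rot": [0, 0, -0.1425], "xyz": [0, 0, 0], "gripper": 0.05}

```text
time: 5.3
tool_pos: [0.5574, -0.0182, 0.1819]
tcp_rot: [3.01, 0.897, 0.002]
wrist_force: [-0.5, -0.5, 0.1]
width: 0.583
```

```bash
python3 - <<'E'
from h import *
goal((.5573,-.0185,.083),33)
c=snap("wrist","wrist1.png"); s=snap("side","side2.png",(200,80,420,300),2.6)
print(proj(c,(.5573,-.0185,.1145)),proj(c,(.5573,-.0185,.0655)))
E
```

```text
t 5.3 pos [ 0.5574 -0.0182  0.1819] jaw 33.17 toolz [ 1.1e-03 -2.0e-04 -1.0e+00] F [-0.5 -0.5  0.1] w 0.5830445268341635 q6 -0.66
tool delta [-0.0003  0.0001  0.0989] norm 0.099
tool-z turn rad 0.003
(np.float64(314.96816078160515), np.float64(218.91457236706913)) (np.float64(314.82133809343884), np.float64(200.0831307307047))
```

View pics/wrist1.png

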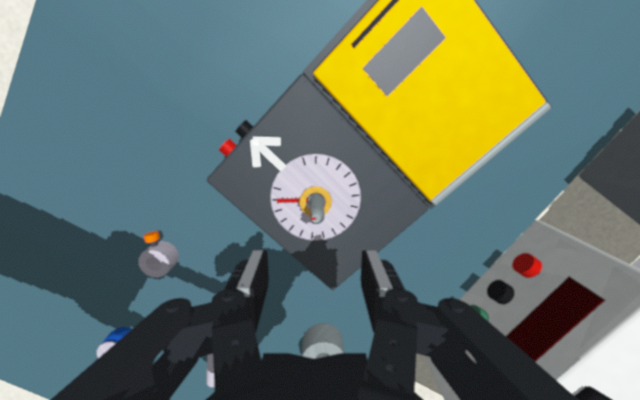

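View pics/side2.png

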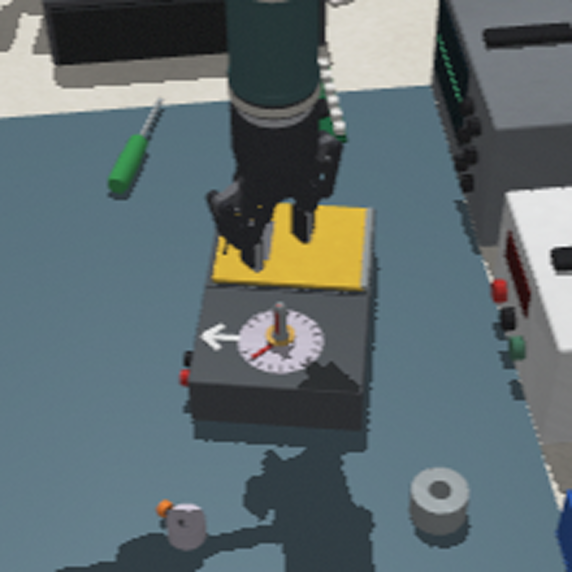

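Emit:
arm_command:
  rows:
    - {"delta_rot": [0, 0, 0], "xyz": [0, 0, 0.02], "gripper": 0.05}
    - {"delta_rot": [0, 0, 0], "xyz": [0, 0, 0.02], "gripper": 0.05}
    - {"delta_rot": [0, 0, 0], "xyz": [0, 0, 0.02], "gripper": 0.05}
    - {"delta_rot": [0, 0, 0], "xyz": [0, 0, 0.02], "gripper": 0.05}
    - {"delta_rot": [0, 0, 0], "xyz": [0, 0, 0.019], "gripper": 0.05}
    - {"delta_rot": [0, 0, 0], "xyz": [0, 0, 0], "gripper": 0.05}
    - {"delta_rot": [0, 0, 0], "xyz": [0, 0, 0], "gripper": 0.0}
    - {"delta_rot": [0, 0, 0], "xyz": [0, 0, 0], "gripper": 0.0}
    - {"delta_rot": [0, 0, 0], "xyz": [0, 0, 0], "gripper": 0.0}
    - {"delta_rot": [0, 0, 0], "xyz": [0, 0, 0], "gripper": 0.0}
    - {"delta_rot": [0, 0, 0], "xyz": [0, 0, 0], "gripper": 0.0}
  force: 40

```text
time: 6.5
tool_pos: [0.5597, -0.0174, 0.0842]
tcp_rot: [3.013, 0.886, 0.009]
wrist_force: [4.2, 2.7, -1.4]
width: 0.115
```

```bash
python3 - <<'E'
from h import *
goal((.5573,-.0185,.083),-11.7)
c=snap("wrist","wrist2.png")
E
```

```text
t 6.5 pos [ 0.5597 -0.0174  0.0842] jaw 32.78 toolz [ 0.0059  0.001  -1.    ] F [ 4.2  2.7 -1.4] w 0.11496786302438317 q6 -0.65
tool delta [-0.0026 -0.0004  0.0012] norm 0.003
tool-z turn rad 0.776
```

View pics/wrist2.png

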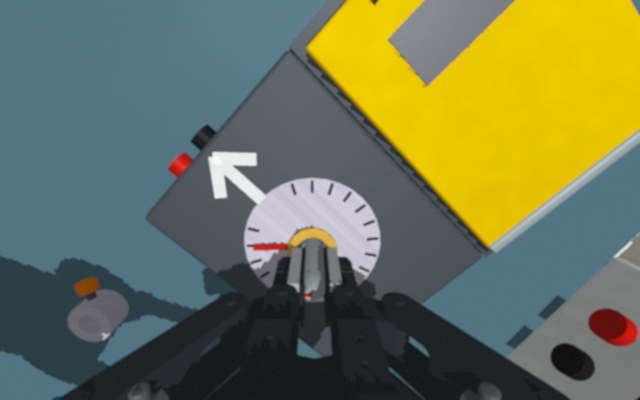

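Emit:
arm_command:
  rows:
    - {"delta_rot": [0, 0, 0.1], "xyz": [0, 0, 0], "gripper": 0.0}
    - {"delta_rot": [0, 0, 0.1], "xyz": [0, 0, 0], "gripper": 0.0}
    - {"delta_rot": [0, 0, 0.1], "xyz": [0, 0, 0], "gripper": 0.0}
    - {"delta_rot": [0, 0, 0.1], "xyz": [0, 0, 0], "gripper": 0.0}
    - {"delta_rot": [0, 0, 0.1], "xyz": [0, 0, 0], "gripper": 0.0}
    - {"delta_rot": [0, 0, 0.1], "xyz": [0, 0, 0], "gripper": 0.0}
    - {"delta_rot": [0, 0, 0.1], "xyz": [0, 0, 0], "gripper": 0.0}
    - {"delta_rot": [0, 0, 0.08], "xyz": [0, 0, 0], "gripper": 0.0}
    - {"delta_rot": [0, 0, 0], "xyz": [0, 0, 0], "gripper": 0.0}
    - {"delta_rot": [0, 0, 0], "xyz": [0, 0, 0], "gripper": 0.0}
    - {"delta_rot": [0, 0, 0], "xyz": [0, 0, 0], "gripper": 0.0}

```text
time: 7.65
tool_pos: [0.5595, -0.0184, 0.0842]
tcp_rot: [-3.125, 0.323, -0.008]
wrist_force: [5.3, -1.0, 1.7]
width: 0.114
```

```bash
python3 - <<'E'
from h import *
goal((.5573,-.0185,.083),-11.7)
c=snap("wrist","wrist3.png")
E
```

```text
t 7.65 pos [ 0.5595 -0.0184  0.0842] jaw -11.79 toolz [ 5.4e-03 -4.0e-04 -1.0e+00] F [ 5.3 -1.   1.7] w 0.11443344028847247 q6 0.13
tool delta [-0.0022  0.0005  0.0011] norm 0.002
tool-z turn rad -0.002
```

View pics/wrist3.png

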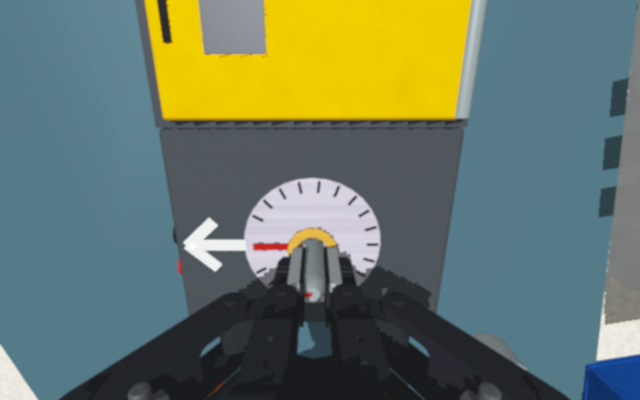

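Emit:
arm_command:
  rows:
    - {"delta_rot": [0, 0, 0], "xyz": [0, 0, 0], "gripper": 0.06}
    - {"delta_rot": [0, 0, 0], "xyz": [0, 0, 0], "gripper": 0.06}
    - {"delta_rot": [0, 0, 0], "xyz": [0, 0, 0], "gripper": 0.06}
    - {"delta_rot": [0, 0, 0], "xyz": [0, 0, -0.02], "gripper": 0.06}
    - {"delta_rot": [0, 0, 0], "xyz": [0, 0, -0.04], "gripper": 0.06}
    - {"delta_rot": [0, 0, -0.131], "xyz": [0, 0, -0.04], "gripper": 0.06}
    - {"delta_rot": [0, 0, -0.131], "xyz": [0, 0, 0], "gripper": 0.06}
    - {"delta_rot": [0, 0, -0.131], "xyz": [0, 0, 0], "gripper": 0.06}
    - {"delta_rot": [0, 0, -0.131], "xyz": [0, 0, 0], "gripper": 0.06}
    - {"delta_rot": [0, 0, -0.131], "xyz": [0, 0, 0], "gripper": 0.06}
    - {"delta_rot": [0, 0, -0.131], "xyz": [0, 0, 0], "gripper": 0.06}
    - {"delta_rot": [0, 0, -0.131], "xyz": [0, 0, 0], "gripper": 0.06}

```text
time: 8.9
tool_pos: [0.5562, -0.018, 0.1817]
tcp_rot: [-2.942, -1.1, 0.003]
wrist_force: [-0.1, -0.0, -1.2]
width: 0.702
```

```bash
python3 - <<'E'
from h import *
goal((.4515,-.1935,.12),41)
E
```

```text
t 8.9 pos [ 0.5562 -0.018   0.1817] jaw 41.01 toolz [-1.8e-03  2.0e-04 -1.0e+00] F [-0.1 -0.  -1.2] w 0.7023617484853731 q6 -0.79
tool delta [-0.194   0.0638  0.0619] norm 0.213
tool-z turn rad 0.0
```

Emit:
arm_command:
  rows:
    - {"delta_rot": [0, 0, 0], "xyz": [-0.0388, 0.0128, 0.0], "gripper": 0.06}
    - {"delta_rot": [0, 0, 0], "xyz": [-0.0388, 0.0128, 0.0], "gripper": 0.06}
    - {"delta_rot": [0, 0, 0], "xyz": [-0.0388, 0.0128, 0.02], "gripper": 0.06}
    - {"delta_rot": [0, 0, 0], "xyz": [-0.0388, 0.0128, 0.02], "gripper": 0.06}
    - {"delta_rot": [0, 0, 0], "xyz": [-0.0388, 0.0128, 0.02], "gripper": 0.06}
    - {"delta_rot": [0, 0, 0], "xyz": [0, 0, 0], "gripper": 0.06}
    - {"delta_rot": [0, 0, 0], "xyz": [0, 0, 0], "gripper": 0.06}

```text
time: 9.6
tool_pos: [0.4503, -0.1932, 0.1214]
tcp_rot: [-2.945, -1.088, 0.002]
wrist_force: [0.6, 0.5, -0.3]
width: 0.702
```

```bash
python3 - <<'E'
from h import *
c=snap("wrist","wrist4.png")
goal((.4515,-.1935,.005),41)
P=pts(c); hsv=cv2.cvtColor(c["pixels"],cv2.COLOR_RGB2HSV)
reg=(abs(P[...,0]-.4515)<.04)&(abs(P[...,1]+.1935)<.04)&(P[...,2]>.008)&(P[...,2]<.04)
o=(cv2.inRange(hsv,(3,120,60),(18,255,255))>0)&reg
v,u=np.nonzero(o); print(len(u),ray(c,u.mean(),v.mean(),.015).round(4),P[o].mean(0).round(4))
top=reg&~o&(P[...,2]>.025); v,u=np.nonzero(top); print(top.sum(),np.median(P[top],0).round(4))
g=np.array([ray(c,a,b,.028)[:2] for a,b in zip(u,v)],np.float32)*1000; print(cv2.minEnclosingCircle(g))
for p in [(.4515,-.1935,.028),(.4515,-.1935,.002)]: print(proj(c,p))
E
```

```text
t 9.65 pos [ 0.4516 -0.1929  0.1223] jaw 40.63 toolz [-1.e-04  7.e-04 -1.e+00] F [-0.   0.2 -0.2] w 0.7047453808834351 q6 -1.16
tool delta [-0.0005  0.0004  0.1173] norm 0.117
tool-z turn rad -0.007
203 [ 0.4322 -0.1715  0.015 ] [ 0.4314 -0.1706  0.021 ]
1011 [ 0.4503 -0.1917  0.0284]
((450.4588317871094, -192.34906005859375), 17.925994873046875)
(np.float64(316.10693469410535), np.float64(209.41387754772384))
(np.float64(315.962645529467), np.float64(200.4785105660194))
```

View pics/wrist4.png

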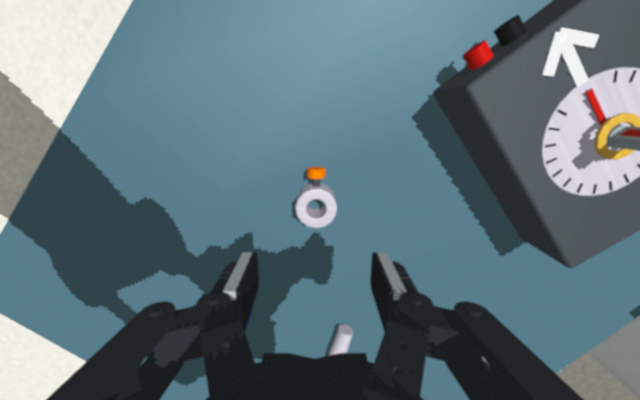

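Emit:
arm_command:
  rows:
    - {"delta_rot": [0, 0, 0], "xyz": [0, -0.001, 0.03], "gripper": 0.06}
    - {"delta_rot": [0, 0, 0], "xyz": [0, 0, 0.03], "gripper": 0.06}
    - {"delta_rot": [0, 0, 0], "xyz": [0, 0, 0.03], "gripper": 0.06}
    - {"delta_rot": [0, 0, 0], "xyz": [0, 0, 0.02], "gripper": 0.06}
    - {"delta_rot": [0, 0, 0], "xyz": [0, 0, 0.006], "gripper": 0.06}
    - {"delta_rot": [0, 0, 0], "xyz": [0, 0, 0], "gripper": 0.06}
    - {"delta_rot": [0, 0, 0], "xyz": [0, 0, 0], "gripper": 0.0}
    - {"delta_rot": [0, 0, 0], "xyz": [0, 0, 0], "gripper": 0.0}
    - {"delta_rot": [0, 0, 0], "xyz": [0, 0, 0], "gripper": 0.0}
    - {"delta_rot": [0, 0, 0], "xyz": [0, 0, 0], "gripper": 0.0}
  force: 50

```text
time: 10.65
tool_pos: [0.4529, -0.1931, 0.0082]
tcp_rot: [2.944, 1.091, 0.005]
wrist_force: [0.5, 1.0, 7.1]
width: 0.395
```

```bash
python3 - <<'E'
from h import *
c=snap("wrist","wrist5.png")
goal((.4515,-.1935,.005),41)
E
```

```text
t 10.7 pos [ 0.4528 -0.1931  0.0082] jaw 40.66 toolz [ 0.0037 -0.0013 -1.    ] F [1.  2.1 6.4] w 0.38852585523975 q6 -1.16
tool delta [-0.0013 -0.0006  0.0032] norm 0.003
tool-z turn rad -0.006
```

View pics/wrist5.png

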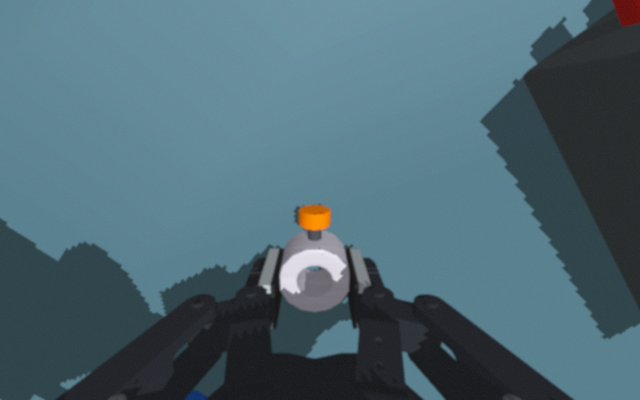

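Emit:
arm_command:
  rows:
    - {"delta_rot": [0, 0, 0], "xyz": [0, 0, 0], "gripper": 0.0}
    - {"delta_rot": [0, 0, 0], "xyz": [0, 0, 0], "gripper": 0.0}
    - {"delta_rot": [0, 0, 0], "xyz": [0, 0, -0.02], "gripper": 0.0}
    - {"delta_rot": [0, 0, 0], "xyz": [0, 0, -0.04], "gripper": 0.0}
    - {"delta_rot": [0, 0, 0], "xyz": [0, 0, -0.04], "gripper": 0.0}
    - {"delta_rot": [0, 0, 0], "xyz": [0, 0, -0.05], "gripper": 0.0}
    - {"delta_rot": [0, 0, 0], "xyz": [0, 0, 0], "gripper": 0.0}
    - {"delta_rot": [0, 0, 0], "xyz": [0, 0, 0], "gripper": 0.0}

```text
time: 11.5
tool_pos: [0.4521, -0.193, 0.1583]
tcp_rot: [2.943, 1.091, 0.005]
wrist_force: [-0.8, 0.3, -1.9]
width: 0.394
```

```bash
python3 - <<'E'
from h import *
c=snap("wrist","wrist6.png",(200,140,440,320),3.2)
s=snap("side","side6.png",(180,100,400,300),2.8)
goal((.558,-.0182,.15),78.3)
E
```

```text
t 11.6 pos [ 0.4497 -0.1919  0.155 ] jaw 40.67 toolz [-0.0022  0.001  -1.    ] F [-0.5  0.  -2.2] w 0.38957567338412513 q6 -1.16
tool delta [ 0.1953 -0.0612  0.0049] norm 0.205
tool-z turn rad -0.657
```

View pics/wrist6.png

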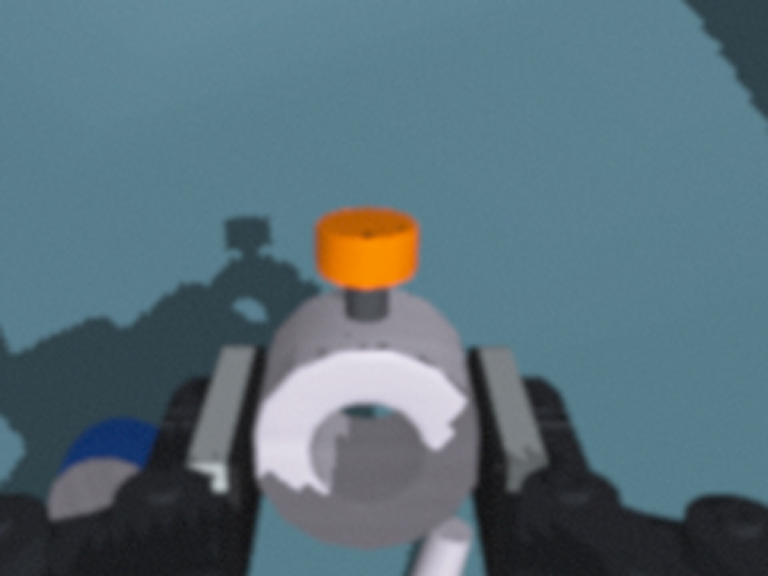

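View pics/side6.png

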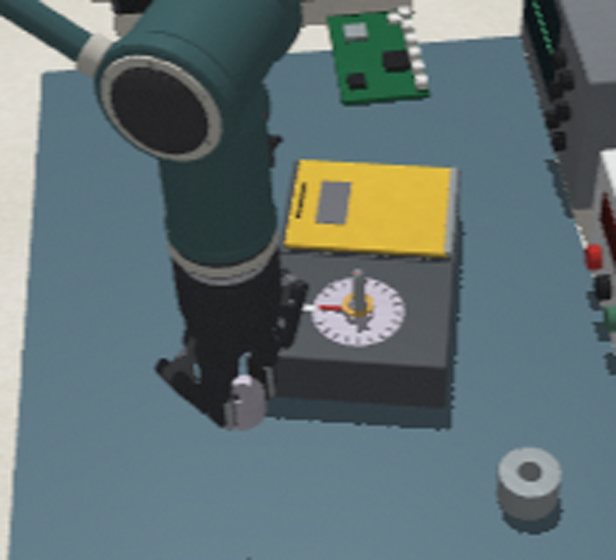

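```bash
cat > col.py <<'E'
from h import *
def collar(c):
    s=bot.read_state(); Rm=R.from_rotvec(s["tcp_rot"]).as_matrix(); P=(pts(c)-s["tool_pos"])@Rm
    hsv=cv2.cvtColor(c["pixels"],cv2.COLOR_RGB2HSV)
    o=(cv2.inRange(hsv,(3,120,60),(18,255,255))>0)&(np.linalg.norm(P,axis=-1)<.06)
    v,u=np.nonzero(o); print("screw tool",np.median(P[o],0).round(4),len(u))
    reg=(abs(P[...,0])<.0175)&(abs(P[...,1])<.025)&(P[...,2]<0)&(P[...,2]>-.035)&~o
    zt=np.percentile(P[reg][:,2],[2,5,20,50,80]); print("z pct",zt.round(4))
    t=reg&(abs(P[...,2]-zt[2])<.002); q=P[t]; A=np.c_[q[:,:2],np.ones(len(q))]; co=np.linalg.lstsq(A,q[:,2],rcond=None)[0]; print("top plane",co.round(4))
    h=zt[2]; cnt,_=cv2.findContours(t.astype(np.uint8),cv2.RETR_EXTERNAL,cv2.CHAIN_APPROX_NONE); k=max(cnt,key=len)[:,0]
    e=P[k[:,1],k[:,0]][:,:2]*1000; print("outer circ",cv2.minEnclosingCircle(e.astype(np.float32)), "fit",cv2.fitEllipse(e.astype(np.float32)))
E
python3 - <<'E'
from col import *
c=snap("wrist","w7.png"); collar(c); goal((.558,-.0182,.15),78.3)
E
```

```text
screw tool [-0.0008 -0.0315 -0.0139] 704
z pct [-0.0319 -0.0271 -0.0215 -0.0205 -0.0122]
top plane [ 0.0005  0.0007 -0.021 ]
outer circ ((0.023322034627199173, -0.5244281888008118), 20.51834487915039) fit ((-0.41514670848846436, -1.1035795211791992), (34.57109451293945, 36.42329788208008), 86.72335052490234)
t 11.65 pos [ 0.4493 -0.1917  0.1543] jaw 40.67 toolz [-0.0034  0.0016 -1.    ] F [-0.2 -0.5 -1.6] w 0.3928898828381831 q6 -1.16
tool delta [ 0.1955 -0.0608  0.0042] norm 0.205
tool-z turn rad -0.657
```

Emit:
arm_command:
  rows:
    - {"delta_rot": [0, 0, -0.11], "xyz": [0, 0, 0], "gripper": 0.0}
    - {"delta_rot": [0, 0, -0.11], "xyz": [0, 0, 0], "gripper": 0.0}
    - {"delta_rot": [0, 0, -0.11], "xyz": [0, 0, 0], "gripper": 0.0}
    - {"delta_rot": [0, 0, -0.11], "xyz": [0, 0, 0], "gripper": 0.0}
    - {"delta_rot": [0, 0, -0.11], "xyz": [0, 0, 0], "gripper": 0.0}
    - {"delta_rot": [0, 0, -0.107], "xyz": [0, 0, 0], "gripper": 0.0}
    - {"delta_rot": [0, 0, 0], "xyz": [0, 0, 0], "gripper": 0.0}

```text
time: 12.35
tool_pos: [0.4495, -0.1917, 0.154]
tcp_rot: [-2.433, -1.982, 0.003]
wrist_force: [-0.1, -0.5, -1.1]
width: 0.391
```

```bash
python3 - <<'E'
from col import *
goal((.558,-.0182,.15),78.3)
E
```

```text
t 12.35 pos [ 0.4495 -0.1917  0.154 ] jaw 78.33 toolz [-0.004  0.002 -1.   ] F [-0.1 -0.5 -1.1] w 0.39135327284688365 q6 -1.82
tool delta [0.1918 0.0712 0.0039] norm 0.205
tool-z turn rad 0.001
```

Emit:
arm_command:
  rows:
    - {"delta_rot": [0, 0, 0], "xyz": [0.0384, 0.0144, 0], "gripper": 0.0}
    - {"delta_rot": [0, 0, 0], "xyz": [0.0384, 0.0144, 0], "gripper": 0.0}
    - {"delta_rot": [0, 0, 0], "xyz": [0.0384, 0.0144, 0], "gripper": 0.0}
    - {"delta_rot": [0, 0, 0], "xyz": [0.0384, 0.0144, 0], "gripper": 0.0}
    - {"delta_rot": [0, 0, 0], "xyz": [0.0384, 0.0144, 0], "gripper": 0.0}
    - {"delta_rot": [0, 0, 0], "xyz": [0, 0, 0.01], "gripper": 0.0}
    - {"delta_rot": [0, 0, 0], "xyz": [0, 0, 0.01], "gripper": 0.0}
    - {"delta_rot": [0, 0, 0], "xyz": [0, 0, 0], "gripper": 0.0}
    - {"delta_rot": [0, 0, 0], "xyz": [0, 0, 0], "gripper": 0.0}

```text
time: 13.25
tool_pos: [0.5588, -0.0199, 0.1349]
tcp_rot: [-2.436, -1.98, 0.004]
wrist_force: [0.8, -0.5, -1.1]
width: 0.389
```

```bash
python3 - <<'E'
from col import *
c=snap("wrist","w8.png",(200,140,440,320),3.2); collar(c)
s=snap("side","side8.png",(240,130,380,250),5); snap("top","top8.png",(240,150,380,250),5)
goal((.558,-.0182,.13),78.3)
E
```

```text
screw tool [-0.0004 -0.0329 -0.0124] 727
z pct [-0.0321 -0.0274 -0.02   -0.0191 -0.0115]
top plane [ 0.001   0.0019 -0.0195]
outer circ ((-0.05798368528485298, -2.63352632522583), 20.20668601989746) fit ((-0.1916024535894394, -2.651984691619873), (34.57716751098633, 35.97080993652344), 88.07746887207031)
t 13.4 pos [ 0.5602 -0.0199  0.1366] jaw 78.22 toolz [ 4.e-04 -1.e-04 -1.e+00] F [ 0.2 -0.2 -0.6] w 0.38935652486045613 q6 -1.45
tool delta [ 0.0012 -0.0025  0.0066] norm 0.007
tool-z turn rad -0.001
```

View pics/w8.png

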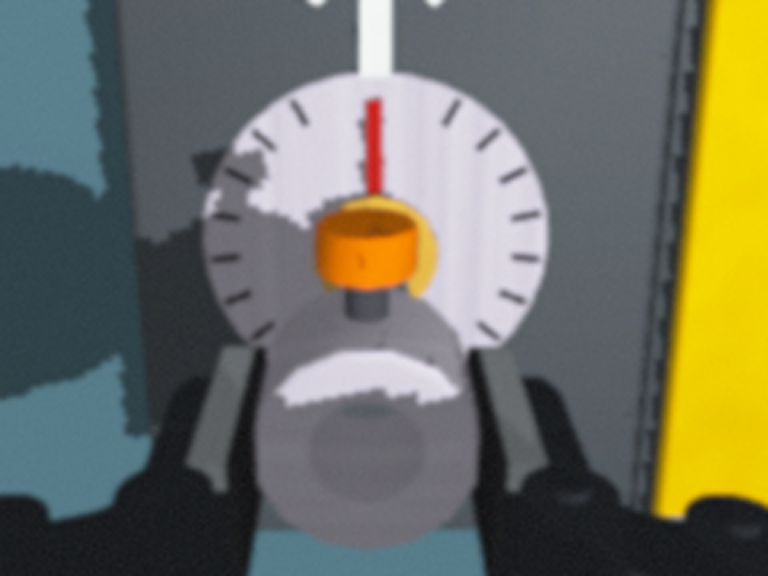

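View pics/side8.png

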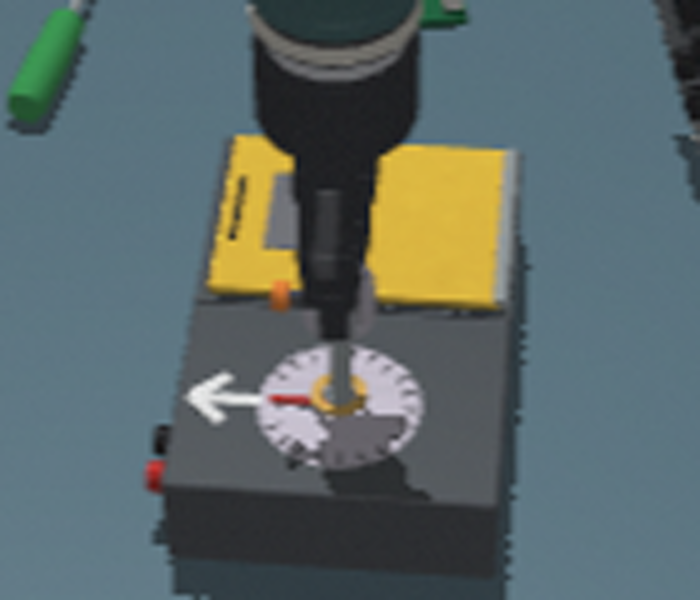

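```bash
python3 - <<'E'
from col import *
from scipy.optimize import least_squares
def fit(e,r):
    f=lambda p:np.hypot(e[:,0]-p[0],e[:,1]-p[1])-r
    s=least_squares(f,e.mean(0),loss='soft_l1',f_scale=.001); return s.x, np.abs(s.fun).mean()
for i in range(4):
    c=read_camera("wrist"); s=bot.read_state(); print(s["tool_pos"].round(4))
    P=pts(c); hsv=cv2.cvtColor(c["pixels"],cv2.COLOR_RGB2HSV)
    # dial contour (lit part upper half)
    w=cv2.inRange(hsv,(0,0,60),(180,60,255)); 
    D=np.hypot(P[...,0]-.558,P[...,1]+.018)
    # grey box is darker; dial brightness>box
    v=c["pixels"].max(-1); m=((v>150)&(D<.045)&(abs(P[...,2]-.063)<.01)).astype(np.uint8)
    k=max(cv2.findContours(m,cv2.RETR_EXTERNAL,cv2.CHAIN_APPROX_NONE)[0],key=len)
    hull=cv2.convexHull(k)[:,0]; e=np.array([ray(c,a,b,.0625)[:2] for a,b in hull])
    d=np.hypot(e[:,0]-.558,e[:,1]+.0182); print(' dial hull radii',(d*1000).round(1)[:30])
    e2=e[(d>.024)&(d<.034)]
    f=lambda p:np.hypot(e2[:,0]-p[0],e2[:,1]-p[1])-p[2]
    r=least_squares(f,[.558,-.018,.03],loss='soft_l1',f_scale=.0005); print(' dial',r.x.round(4))
    # collar top
    T=s["tool_pos"]; zt=T[2]+.0205
    m=((np.hypot(P[...,0]-T[0],P[...,1]-T[1])<.03)&(abs(P[...,2]-zt)<.004)); q=P[m]; zt=np.median(q[:,2])
    o=cv2.inRange(hsv,(3,120,60),(18,255,255))>0
    m=(m&~o&(np.abs(P[...,2]-zt)<.003)).astype(np.uint8); k=max(cv2.findContours(m,cv2.RETR_EXTERNAL,cv2.CHAIN_APPROX_NONE)[0],key=len)[:,0]
    e=np.array([ray(c,a,b,zt)[:2] for a,b in k]); x,res=fit(e,.018); print(' collar top z',zt.round(4),x.round(4),res.round(5))
    print(' screw',np.median(P[o&(P[...,2]>.09)],0).round(4))
E
```

```text
[ 0.5604 -0.0198  0.1368]
 dial hull radii [44.7 43.1 43.1 43.  43.1 43.2 43.  43.1 43.  42.9 42.8 42.9 42.7 42.9
 42.6 42.3 42.3 42.2 39.2 31.7 42.2 42.4 42.4 42.5 42.7 42.8 44.7]
 dial [ 0.5576 -0.0188  0.0309]
 collar top z 0.1568 [ 0.5575 -0.0195] 0.00139
 screw [ 0.5286 -0.0136  0.1497]
[ 0.5605 -0.0196  0.1369]
 dial hull radii [44.4 43.1 43.2 43.  43.2 43.2 43.1 43.1 43.  42.9 42.9 42.6 42.6 42.6
 42.6 42.4 42.  39.6 29.8 31.7 42.3 42.4 42.5 42.6 42.5 42.7 42.8 44.4
 45. ]
 dial [ 0.5277 -0.0184  0.0315]
 collar top z 0.1571 [ 0.5577 -0.0194] 0.00139
 screw [ 0.5287 -0.0134  0.1498]
[ 0.5605 -0.0195  0.1369]
 dial hull radii [44.4 43.1 43.2 43.  43.2 43.2 43.  43.  42.9 42.9 42.9 42.9 42.7 42.8
 42.5 42.4 42.5 42.2 39.8 30.4 31.3 42.2 42.4 42.5 42.5 42.7 42.8 42.9
 44.3 45. ]
 dial [ 0.5282 -0.0187  0.0315]
 collar top z 0.1571 [ 0.5579 -0.0192] 0.00139
 screw [ 0.5289 -0.0134  0.15  ]
[ 0.5606 -0.0194  0.1368]
 dial hull radii [44.4 43.1 43.1 43.  43.  43.  43.1 43.1 42.9 42.6 42.7 42.6 42.6 42.5
 42.3 42.3 39.9 30.3 31.2 42.  42.5 42.4 42.5 42.6 42.8 42.8 45.1]
 dial [ 0.5282 -0.0187  0.0314]
 collar top z 0.1571 [ 0.5578 -0.0191] 0.0014
 screw [ 0.5289 -0.0132  0.15  ]
```

```bash
python3 - <<'E'
from col import *
from scipy.optimize import least_squares
c=read_camera("wrist"); s=bot.read_state(); print(s["tool_pos"].round(4),R.from_rotvec(s["tcp_rot"]).as_matrix()[:,2].round(4))
P=pts(c); D=np.hypot(P[...,0]-.558,P[...,1]+.018)
v=c["pixels"].max(-1); m=((v>150)&(D<.047)&(abs(P[...,2]-.063)<.01)).astype(np.uint8)
k=max(cv2.findContours(m,cv2.RETR_EXTERNAL,cv2.CHAIN_APPROX_NONE)[0],key=len)[:,0]
e=np.array([ray(c,a,b,.0625)[:2] for a,b in k]); d=np.hypot(e[:,0]-.558,e[:,1]+.0182)
e2=e[(d>.041)&(d<.0439)]
f=lambda p:np.hypot(e2[:,0]-p[0],e2[:,1]-p[1])-p[2]
r=least_squares(f,[.558,-.018,.043],loss='soft_l1',f_scale=.0003); print(' dial',r.x.round(4),len(e2),np.degrees(np.arctan2(e2[:,1]+.018,e2[:,0]-.558))[::15].round(0))
# collar edges in image: left/right extents of collar at top-face, by depth
zt=.157; T=s["tool_pos"]; 
hsv=cv2.cvtColor(c["pixels"],cv2.COLOR_RGB2HSV)
o=cv2.inRange(hsv,(3,120,60),(18,255,255))>0
m=((np.hypot(P[...,0]-.558,P[...,1]+.0192)<.03)&(abs(P[...,2]-zt)<.0035)&~o)
v,u=np.nonzero(m); print('px',u.min(),u.max(),v.min(),v.max()); 
pic=c["pixels"][:,:,::-1].copy(); pic[m]=(255,0,255)
for R_ in (.018,.0085):
    for a in np.linspace(0,6.28,60):
        x,y=proj(c,(.558+R_*np.cos(a),-.0192+R_*np.sin(a),zt)); cv2.circle(pic,(int(round(x)),int(round(y))),0,(0,255,0),-1)
cv2.imwrite("pics/w9.png",cv2.resize(np.hstack([c["pixels"][200:320,260:370,::-1],pic[200:320,260:370]]),None,fx=3.6,fy=3.6,interpolation=cv2.INTER_NEAREST))
E
```

```text
[ 0.5605 -0.0192  0.1367] [ 8.e-04 -0.e+00 -1.e+00]
 dial [ 0.5574 -0.0177  0.0421] 153 [ 173. -171. -154.   33.   54.   72.   90.  107.  127.  145.  161.]
px 252 377 245 311
```

View pics/w9.png

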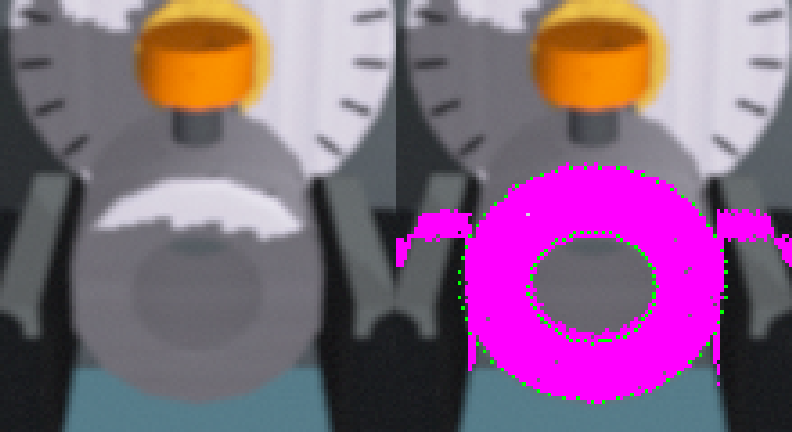

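Emit:
arm_command:
  rows:
    - {"delta_rot": [0, 0, 0], "xyz": [0.0012, -0.0005, 0], "gripper": 0.0}
    - {"delta_rot": [0, 0, 0], "xyz": [0, 0, 0.005], "gripper": 0.0}
    - {"delta_rot": [0, 0, 0], "xyz": [0, 0, 0.005], "gripper": 0.0}
    - {"delta_rot": [0, 0, 0], "xyz": [0, 0, 0.005], "gripper": 0.0}
    - {"delta_rot": [0, 0, 0], "xyz": [0, 0, 0.005], "gripper": 0.0}
    - {"delta_rot": [0, 0, 0], "xyz": [0, 0, 0.005], "gripper": 0.0}
    - {"delta_rot": [0, 0, 0], "xyz": [0, 0, 0.0], "gripper": 0.0}
    - {"delta_rot": [0, 0, 0], "xyz": [0, 0, 0.0], "gripper": 0.0}

```text
time: 14.45
tool_pos: [0.5599, -0.0176, 0.111]
tcp_rot: [-2.436, -1.984, 0.001]
wrist_force: [-0.1, 0.2, -1.1]
width: 0.39
```

```bash
python3 - <<'E'
from col import *
goal((.558,-.0182,.08),78.3)
c=snap("wrist","w10.png",(200,140,440,320),3.2)
s=snap("side","side10.png",(240,130,380,250),5)
goal((.558,-.0182,.08),78.3)
E
```

```text
t 14.45 pos [ 0.5599 -0.0176  0.111 ] jaw 78.33 toolz [-5.e-04  0.e+00 -1.e+00] F [-0.1  0.2 -1.1] w 0.3903036196205063 q6 -1.44
tool delta [-0.0009 -0.0018  0.031 ] norm 0.031
tool-z turn rad 0.0
t 14.55 pos [ 0.5603 -0.0177  0.1115] jaw 78.32 toolz [ 5.e-04 -0.e+00 -1.e+00] F [ 0.8  0.6 -1.6] w 0.3907926964815252 q6 -1.44
tool delta [-0.001  -0.0022  0.0315] norm 0.032
tool-z turn rad 0.0
```

View pics/w10.png

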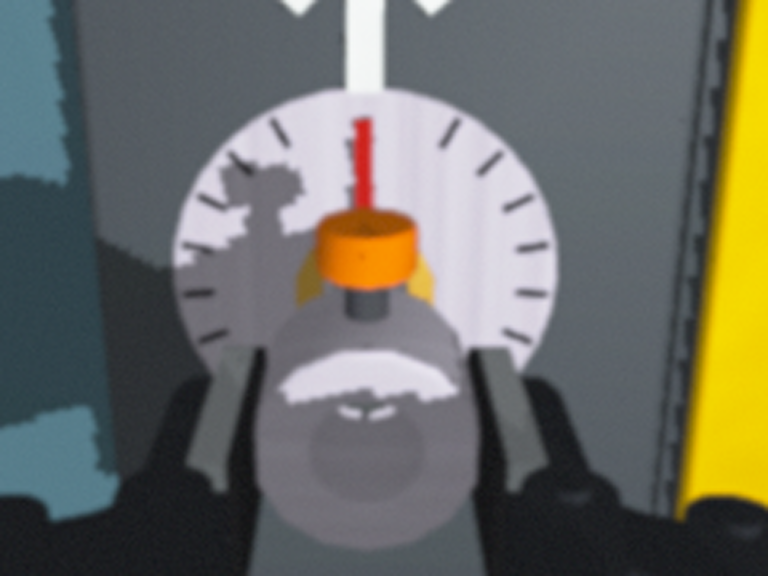

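View pics/side10.png

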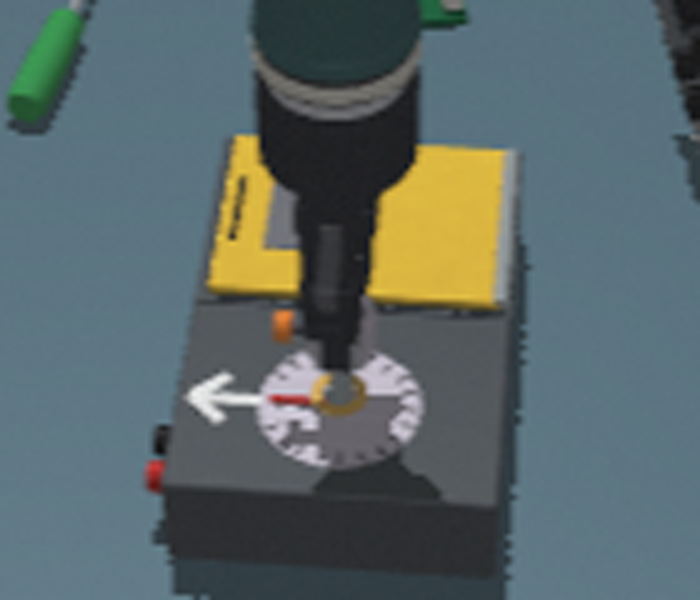

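Emit:
arm_command:
  rows:
    - {"delta_rot": [0, 0, 0], "xyz": [0, 0, 0.005], "gripper": 0.0}
    - {"delta_rot": [0, 0, 0], "xyz": [0, 0, 0.005], "gripper": 0.0}
    - {"delta_rot": [0, 0, 0], "xyz": [0, 0, 0.005], "gripper": 0.0}
    - {"delta_rot": [0, 0, 0], "xyz": [0, 0, 0.005], "gripper": 0.0}
    - {"delta_rot": [0, 0, 0], "xyz": [0, 0, 0.005], "gripper": 0.0}
    - {"delta_rot": [0, 0, 0], "xyz": [0, 0, 0.0], "gripper": 0.0}
    - {"delta_rot": [0, 0, 0], "xyz": [0, 0, 0.0], "gripper": 0.0}
  force: 80

```text
time: 15.25
tool_pos: [0.56, -0.0176, 0.086]
tcp_rot: [-2.436, -1.984, 0.0]
wrist_force: [-0.3, 0.4, -0.3]
width: 0.382
```

```bash
python3 - <<'E'
from col import *
goal((.558,-.0182,.08),78.3)
c=snap("wrist","w11.png",(200,140,440,320),3.2); collar(c)
goal((.558,-.0182,.08),78.3)
E
```

```text
t 15.25 pos [ 0.56   -0.0176  0.086 ] jaw 78.32 toolz [-4.e-04  1.e-04 -1.e+00] F [-0.3  0.4 -0.3] w 0.3823999388607622 q6 -1.44
tool delta [-0.0009 -0.0018  0.006 ] norm 0.006
tool-z turn rad 0.0
screw tool [-0.0004 -0.0323 -0.0127] 711
z pct [-0.0324 -0.0288 -0.0212 -0.0198 -0.0164]
top plane [ 0.0034  0.0037 -0.0201]
outer circ ((0.22081071138381958, -2.026059150695801), 20.33221435546875) fit ((-0.19377461075782776, -2.060957193374634), (33.81940841674805, 36.1297607421875), 89.28675842285156)
t 15.3 pos [ 0.5602 -0.0176  0.0863] jaw 78.32 toolz [ 1.e-04  0.e+00 -1.e+00] F [ 0.1  0.3 -0.9] w 0.3822308474369345 q6 -1.44
tool delta [-0.001  -0.002   0.0063] norm 0.007
tool-z turn rad 0.0
```

View pics/w11.png

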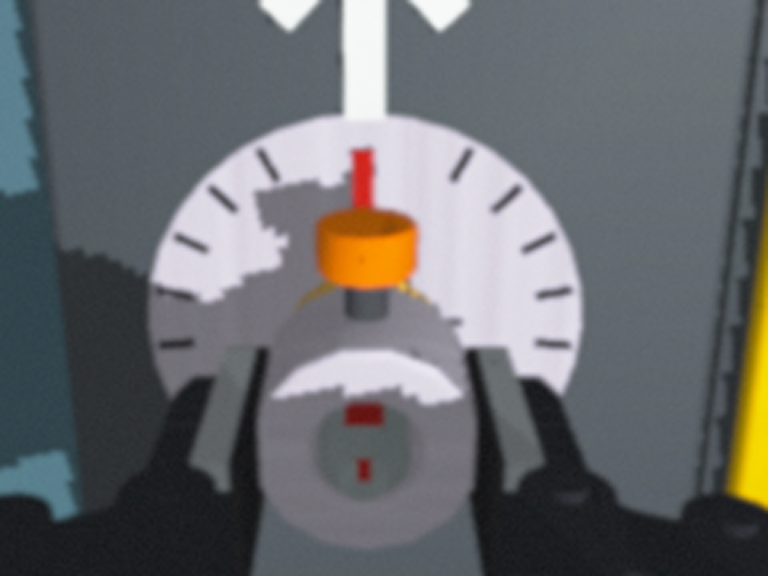

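Emit:
arm_command:
  rows:
    - {"delta_rot": [0, 0, 0], "xyz": [0, 0, 0.004], "gripper": 0.0}
    - {"delta_rot": [0, 0, 0], "xyz": [0, 0, 0.004], "gripper": 0.0}
    - {"delta_rot": [0, 0, 0], "xyz": [0, 0, 0.003], "gripper": 0.0}
    - {"delta_rot": [0, 0, 0], "xyz": [0, 0, 0.002], "gripper": 0.0}
    - {"delta_rot": [0, 0, 0], "xyz": [0, 0, 0.001], "gripper": 0.0}
    - {"delta_rot": [0, 0, 0], "xyz": [0, 0, 0.0], "gripper": 0.0}
    - {"delta_rot": [0, 0, 0], "xyz": [0, 0, 0.0], "gripper": 0.0}

```text
time: 16.0
tool_pos: [0.5603, -0.0176, 0.0733]
tcp_rot: [2.436, 1.984, 0.0]
wrist_force: [-4.5, -0.1, 7.7]
width: 0.378
```

```bash
python3 - <<'E'
from col import *
goal((.558,-.0182,.0725),78.3)
c=snap("wrist","w12.png",(200,140,440,320),3.2); collar(c)
goal((.558,-.0182,.0725),78.3)
E
```

```text
t 16.0 pos [ 0.5603 -0.0176  0.0733] jaw 78.33 toolz [ 2.e-04  0.e+00 -1.e+00] F [-4.5 -0.1  7.7] w 0.3779557518247795 q6 -1.44
tool delta [-0.001  -0.0021  0.0008] norm 0.002
tool-z turn rad 0.0
screw tool [-0.0004 -0.0322 -0.0131] 701
z pct [-0.034  -0.0322 -0.0221 -0.0201 -0.0156]
top plane [ 0.0012  0.0016 -0.0208]
outer circ ((0.4785728454589844, -1.3153877258300781), 19.965469360351562) fit ((-0.5049952864646912, -1.9820287227630615), (30.346220016479492, 32.519439697265625), 42.839500427246094)
t 16.05 pos [ 0.5602 -0.0176  0.0733] jaw 78.33 toolz [ 2.e-04  0.e+00 -1.e+00] F [-3.6  0.1  7.7] w 0.38667532510442537 q6 -1.44
tool delta [-0.001  -0.0021  0.0008] norm 0.002
tool-z turn rad 0.0
```

Emit:
arm_command:
  rows:
    - {"delta_rot": [0, 0, 0], "xyz": [0, -0.001, 0.001], "gripper": 0.0}
    - {"delta_rot": [0, 0, 0], "xyz": [0, 0, 0.001], "gripper": 0.0}
    - {"delta_rot": [0, 0, 0], "xyz": [0, 0, 0.001], "gripper": 0.0}
    - {"delta_rot": [0, 0, 0], "xyz": [0, 0, 0.0], "gripper": 0.0}
    - {"delta_rot": [0, 0, 0], "xyz": [0, 0, 0.0], "gripper": 0.0}

```text
time: 16.55
tool_pos: [0.5604, -0.0176, 0.0732]
tcp_rot: [2.434, 1.983, 0.002]
wrist_force: [-9.3, 1.3, 22.5]
width: 0.383
```

```bash
python3 - <<'E'
from col import *
c=snap("wrist","w13.png",(200,140,440,320),3.2); collar(c)
goal((.558,-.0182,.0725),78.3)
s=snap("side","side13.png",(240,130,380,250),5)
P=pts(c); T=bot.read_state()["tool_pos"]
m=(np.hypot(P[...,0]-.558,P[...,1]+.018)<.0175)&(np.hypot(P[...,0]-.558,P[...,1]+.018)>.0095)&(P[...,2]>.08)&(P[...,2]<.105); print("collar top z",np.percentile(P[m][:,2],[10,50,90]).round(4),"expect .093 pressed / .099 up")
E
```

```text
screw tool [-0.0004 -0.0322 -0.0133] 706
z pct [-0.0341 -0.0322 -0.0221 -0.0202 -0.0156]
top plane [ 0.0007  0.003  -0.0208]
outer circ ((0.028707701712846756, -1.7249090671539307), 20.30892562866211) fit ((0.049197301268577576, -1.4740262031555176), (31.172761917114258, 33.28950881958008), 88.53951263427734)
t 16.6 pos [ 0.5603 -0.0176  0.0731] jaw 78.33 toolz [ 2.1e-03 -4.0e-04 -1.0e+00] F [-8.7  0.7 21.3] w 0.38256617012200206 q6 -1.44
tool delta [-0.001  -0.0022  0.0006] norm 0.002
tool-z turn rad 0.001
collar top z [0.087  0.0933 0.0943] expect .093 pressed / .099 up
```

View pics/w13.png

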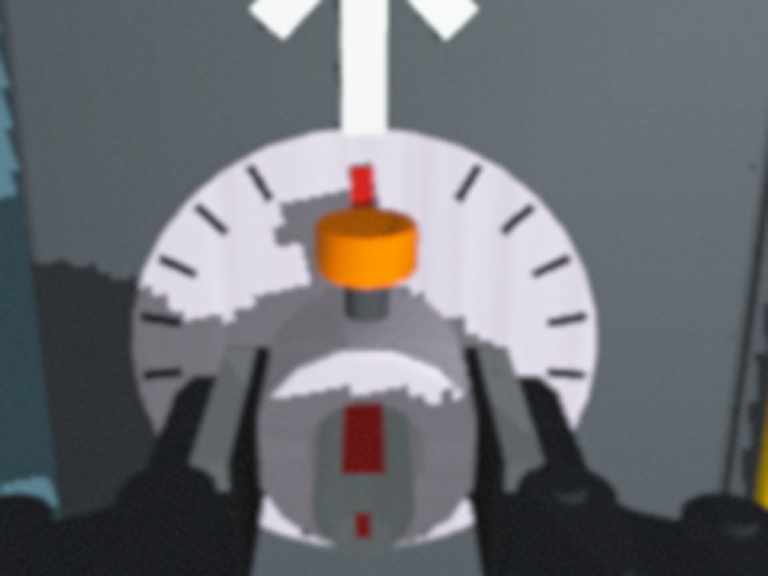

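View pics/side13.png

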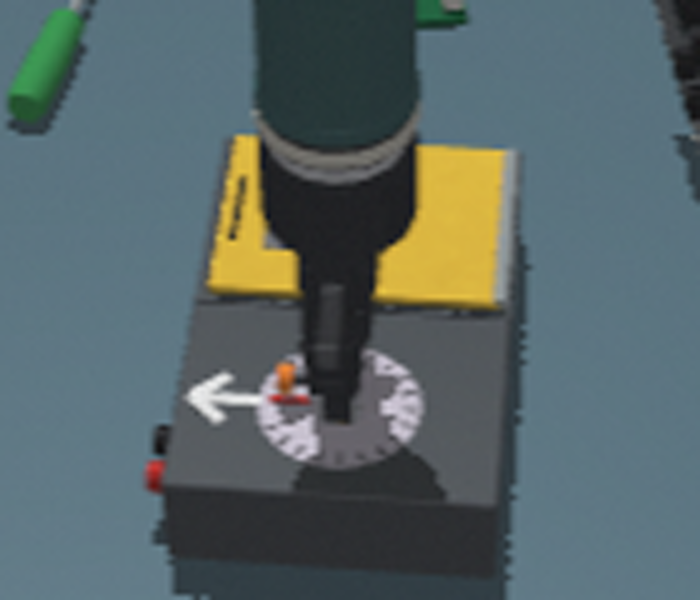

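The collar is bottomed: 3 mm more command raised the force to about 21 N without moving it. The collar top is at 0.093 m, and needle, screw and arrow are in line. I'll let it settle, check that the bystanders haven't moved, and hand in.

Emit:
arm_command:
  rows:
    - {"delta_rot": [0, 0, 0], "xyz": [0, 0, 0], "gripper": 0.0}
    - {"delta_rot": [0, 0, 0], "xyz": [0, 0, 0], "gripper": 0.0}
    - {"delta_rot": [0, 0, 0], "xyz": [0, 0, 0], "gripper": 0.0}
    - {"delta_rot": [0, 0, 0], "xyz": [0, 0, 0], "gripper": 0.0}

```text
time: 17.05
tool_pos: [0.5603, -0.0176, 0.0732]
tcp_rot: [2.434, 1.983, 0.002]
wrist_force: [-9.8, -0.3, 23.0]
width: 0.381
```

```bash
python3 - <<'E'
from h import *
goal((.558,-.0182,.0725),78.3)
s=snap("side","side14.png")
P=pts(s); hsv=cv2.cvtColor(s["pixels"],cv2.COLOR_RGB2HSV)
m=(cv2.inRange(hsv,(20,120,100),(32,255,255))>0)&(abs(P[...,0]-.6)<.1)&(P[...,1]>.03)&(P[...,1]<.2); q=P[m]; n=np.linalg.svd(q-q.mean(0))[2][2]; print("lid tilt",np.arccos(abs(n[2])),np.median(q[:,2]))
print(bot.finish_job())
E
```

```text
t 17.05 pos [ 0.5603 -0.0176  0.0732] jaw 78.33 toolz [ 2.1e-03 -4.0e-04 -1.0e+00] F [-9.8 -0.3 23. ] w 0.3810297642142015 q6 -1.44
tool delta [-0.001  -0.0022  0.0007] norm 0.002
tool-z turn rad 0.001
lid tilt 0.0031622841812044187 0.06842194134423618
the job is handed in; nothing more can be done
None
```

View pics/side14.png

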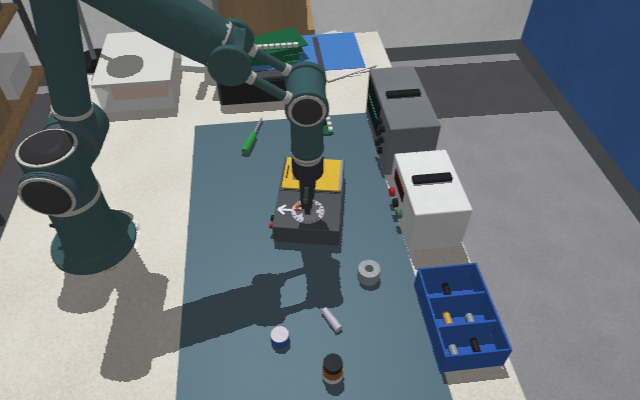

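I pressed the lid shut, turned the bare shaft about 45° so its flat faces along the arrow, and slid the collar on with its screw over the flat. I pushed it down to the washer's stop and handed in at about 17 s, still gripping it and holding it down. The hand-in gave no verdict.

Last checks:
- **Lid:** its tilt measured 0.003 rad, so it is shut.
- **Alignment:** in the last close-up, just before hand-in, the needle, set screw and arrow were in line.
- **Collar height:** its top was about 0.093 m up, the value for a fully pressed washer. The last 3 mm of commanded push did not move it.
- **Forces:** the wrist reads about 23 N from the push. A sideways reading of about 10 N remains, which I did not remove: a 1 mm shift meant to ease it did not, and it grew from about 4.5 N as I pressed harder.
- **Grip:** it was set to 80 N, but I had no direct reading of the finger force on the collar.
- **Other things on the bench:** the final side picture shows them where they were, except the circuit board, mostly hidden behind the arm; I compared them by eye, not by measurement.

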